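# Take the small saucepan off the heat

### The job

The smaller saucepan is done: slide it gently along the glass, without lifting it, off its cooking zone onto the square stone rest in the middle of the hob, so that it stands wholly on the rest. Turn the knob in front of the zone it came from fully off. The larger saucepan must stay where it is with its own knob left on, and nothing else nearby should be disturbed.

Things in the scene. Friction and masses are not known exactly. Their poses are not given: they have to be found in the camera images.
- hob: Fixed black glass slab 310 (x) x 580 (y) x 6 mm; origin at the centre of its underside; x to the back (away from the robot), y to the robot's left. Flat glass top at z = 6 mm. Two 180 mm zone rings centred at x = +50, y = +/-180 mm; a square stone rest flush between them; a knob in front (robot side) of each zone at x = -100, y = +/-180 mm.
- rest (a point): Centre of the 170 x 170 mm square pale stone rest, flush with the glass top, midway between the two zones; axes as the hob's.
- small_pan: Smaller plain steel saucepan, 120 mm outside diameter, 70 mm high, 4 mm wall, 0.65 kg, open at the top, with a black handle 16 mm thick, 54 to 72 mm above the base, reaching 188 mm from the pan's axis along its x (roughly to the back). Origin at the centre of its underside. It stands on the left or the right zone.
- large_pan: Larger plain steel saucepan of the same form, 164 mm outside diameter, 90 mm high, 0.95 kg, handle reaching 210 mm from its axis along its x. Origin at the centre of its underside. It stands on the other zone and stays there.
- knob_left (a joint): Rotary knob in front of the left zone (+y). Value in rad: 0 = off, at its stop, bar straight front to back (along hob x) with its white mark at the robot end; grows clockwise seen from above, to 1.6. Starts on at 0.9 to 1.4; turn anticlockwise to switch off.
- knob_right (a joint): Rotary knob in front of the right zone (-y). Value in rad: 0 = off, at its stop, bar straight front to back (along hob x) with its white mark at the robot end; grows clockwise seen from above, to 1.6. Starts on at 0.9 to 1.4; turn anticlockwise to switch off.
- knob_left_grip (a point): Point on the left knob's axis at the height to grip its bar, 37 mm above the glass; its x axis lies along the bar and turns with it. The aluminium bar is 57 long, 14 thick, its top 44 mm above the glass; it stands on a 60 mm disc whose top is 14 mm above the glass.
- knob_right_grip (a point): Point on the right knob's axis at the height to grip its bar, 37 mm above the glass; its x axis lies along the bar and turns with it. The aluminium bar is 57 long, 14 thick, its top 44 mm above the glass; it stands on a 60 mm disc whose top is 14 mm above the glass.
- oil_bottle: Bystander: green glass bottle, 66 mm diameter, 210 mm high, left of the hob; origin under its centre.
- mug: Bystander: white mug, 84 mm diameter, 95 mm high, left of the hob, handle to the left; origin under its centre.
- bowl: Bystander: blue bowl, 160 mm diameter, 65 mm high, right of the hob; origin under its centre.
Not all that is in view belongs to the job. Leave any purple look-alike of the small_pan alone.

How it is judged (in metres and radians):
At the end, for the whole second after the job is handed in: The small pan stands flat, still and wholly on the stone rest (its centre within 25 mm of the rest's centre along each side); the knob of the zone it came from is off (below 0.12 rad); the large pan is within 20 mm of where it started and its knob is still on (above 0.7 rad) (x of small_pan in the frame of rest between -0.025 and 0.025 m and y of small_pan in the frame of rest between -0.025 and 0.025 m and z of small_pan in the frame of rest below 0.004 m and angle between small_pan's own z axis and vertical below 0.05 rad and linear speed of small_pan below 0.01 m/s and distance of large_pan from where it was at the start of the episode below 0.02 m and ((y of large_pan in the frame of rest below -0.1 m and value of joint knob_left below 0.12 rad and value of joint knob_right above 0.7 rad) or (y of large_pan in the frame of rest above 0.1 m and value of joint knob_right below 0.12 rad and value of joint knob_left above 0.7 rad))); the robot touches nothing.
It fails at once if the small pan is lifted more than 12 mm off the glass or tipped by more than 0.2 rad (z of small_pan in the frame of rest above 0.012 m or angle between small_pan's own z axis and vertical above 0.2 rad).
It fails at once if the small pan is shoved faster than 0.4 m/s (linear speed of small_pan above 0.4 m/s).
It fails at once if the large pan is moved more than 20 mm (distance of large_pan from where it was at the start of the episode above 0.02 m).
It fails at once if the large pan's own knob is turned down below 0.7 rad ((y of large_pan in the frame of rest below -0.1 m and value of joint knob_right below 0.7 rad) or (y of large_pan in the frame of rest above 0.1 m and value of joint knob_left below 0.7 rad)).
It fails at once if the bottle, the mug or the bowl is moved more than 30 mm (distance of any of oil_bottle, mug, bowl from where it was at the start of the episode above 0.03 m).
It also fails if it takes over 48 s, if anything falls off the work surface, if the arm or the gripper's body presses on something with over 40 N, if the wrist force passes 120 N, or if a joint passes its speed limit or range.

### The arm

A 6-joint arm with a two-finger parallel gripper is mounted at the origin on the work surface. World frame = base frame: x ahead of the robot, y to its left, z up, the work surface at z = 0. Lengths are in mm, angles in rad, forces in N, time in s.
With the tool pointing down it reaches from about 250 to 725 mm from the base axis. Payload 4 kg.
Tool frame: the origin (TCP) lies midway between the tips of the shut fingers; the grasp point (between the pads) lies 19 mm behind it (robot.grip_point_offset is the distance from the TCP to the grasp point, in mm); z points along the fingers, y is the line along which they close (so a half turn about z gives the same grasp; the last joint's range is limited). The gripper opens to 85 mm and grips with 20 to 120 N. Pads are 22 mm wide; open, the fingers measure 114 mm over their backs; the gripper's body (76 mm by 85 mm) begins 54 mm behind the grasp point. The pads swing forward as they close: fully open they stand 13 mm farther back than shut.
Start: joints at [1.312, 0.241, 0.005, 1.335, 0, 1.571], TCP at [127.958, 483.349, 231.306] pointing down, gripper open.
Joint ranges: [-2.72, 2.72], [-1.05, 1.87], [-1.09, 1.28], [-1.99, 2.15], [-1.42, 1.44], [-3.14, 3.14]. Speed limits (rad/s): [2.79, 2.79, 3.14, 3.14, 3.14, 3.14].

### API

Orientations are given as a 3x3 rotation matrix whose columns are the frame's x, y, z axes.
In Python, from plant import robot, ungrasp, close, read_camera, trace, place_of, get_clock, get_qpos, get_joint_velocities, get_effort, get_eef_pos, get_eef_rot, get_wrist_force, get_ft_torque, get_gripper_width, get_finger_force gives the robot as it stands. Calls block until the motion is done:
- robot.move_ptp(position, orientation): joint-space move of the TCP to a pose.
- robot.move_l(position, frame=None, vel=150, max_force=None): straight line of the TCP; frame=None keeps the orientation; vel is the mean speed in mm/s. With max_force (N) it stops when the force on the tool has changed by that much, and returns True; else False.
- robot.movej(angles): joint-space move.
- ungrasp() and close(effort=None): open the fingers fully, or close them until they stop; effort is the grip in N (None keeps the last).
- robot.wait(seconds).
- robot.solve_ik(position, orientation): joint angles nearest the present ones, or None.
- read_camera(name): name is "side" or "top"; returns a dict with "img" (480x640x3 uint8, blue, green, red), "depth" (480x640 float32, mm along the optical axis (not along the pixel's ray), 0 where there is no reading), "fovy" (degrees; the focal length in pixels is half the picture's height over the tangent of half this angle, whatever the lens; pixels are square), "cx", "cy" (the principal point, pixels), "T" (4x4, takes a point from camera to world coordinates). Camera axes: x right, y up, looking along -z (the intrinsics and any distortion apply to the point x, -y, -z); pixel columns grow to the right and rows downward; lengths in mm; the calibration is good to about 2 mm. A picture is of the moment at which its call begins.
A pose or a line that the arm cannot do raises robot.Unreachable and nothing moves.
- robot.finish_job(): hands the job in; it is judged then, once.
Trained networks look in a picture, given as the dict that the camera call returned (one of the last four; its "shot" number tells which), for a name from the list of things; names that differ only in an ending like _2 or _b are one class to them, and where a whole thing is asked for, a point or a joint stands for the part that bears it (a point fixed in the world has none). Each returns a list of dicts, best first, with "p" (0 to 1); they miss things now and then, are a little off and sometimes report something else, mostly with a low value. They report only what shows in the picture. A call takes as long as a camera call. They do not tell look-alikes from the thing itself.
- trace(picture, query): "mask" (480x640 bool, what is visible of it) and "uv" ([column, row] in pixels, amid what is visible of it).
- place_of(picture, query): "uv" ([column, row] in pixels: a listed point, or the origin of a listed thing).
Readings, each from a call of its own:
- get_clock(): time.
- get_qpos(): joint angles.
- get_joint_velocities(): joint speeds.
- get_effort(): joint torques, N m.
- get_eef_pos(): TCP position.
- get_eef_rot(): TCP orientation.
- get_wrist_force(): force on the tool from outside, world axes, zero at the start.
- get_ft_torque(): the same for the moment, N m.
- get_gripper_width(): finger opening in mm.
- get_finger_force(): force on a finger pad.
Only numpy, scipy, OpenCV 4.12 (cv2) and the standard library are available. Lean on these libraries where they do the work, as an engineer would, in place of code of your own. Each camera call takes 0.05 s, during which the arm holds its last target. There are 200 camera calls.

## Working session

There is one attempt and no reset: what is moved stays moved. The work goes in short steps, each a Python script; the robot and the scene stay as the last script left them, time stands still between calls to the robot, and variables do not carry over. Pictures are saved under pics/ and viewed, at most 10 in all, crops included, and the job is handed in when it is done.

```bash
mkdir -p pics; ls; cat > h.py <<'E'
import numpy as np, cv2
from plant import *
def K(p): return 240/np.tan(np.radians(p["fovy"])/2)
def ray(p,uv):
    f=K(p); d=np.array([(uv[0]-p["cx"])/f,-(uv[1]-p["cy"])/f,-1.]); T=np.array(p["T"])
    return T[:3,3],T[:3,:3]@d
def atz(p,uv,z):
    o,d=ray(p,uv); return o+d*(z-o[2])/d[2]
def tri(p,a,q,b):
    o1,d1=ray(p,a);o2,d2=ray(q,b)
    s=np.linalg.lstsq(np.c_[d1,-d2],o2-o1,rcond=None)[0]
    A,B=o1+s[0]*d1,o2+s[1]*d2
    return (A+B)/2,np.linalg.norm(A-B)
def proj(p,X):
    T=np.array(p["T"]);c=T[:3,:3].T@(np.asarray(X,float)-T[:3,3]);f=K(p)
    return np.array([p["cx"]+f*c[0]/-c[2],p["cy"]-f*c[1]/-c[2]])
def pts(p,m):
    v,u=np.nonzero(m&(p["depth"]>0));z=p["depth"][v,u];f=K(p)
    c=np.c_[(u-p["cx"])/f*z,-(v-p["cy"])/f*z,-z];T=np.array(p["T"])
    return c@T[:3,:3].T+T[:3,3]
E
python3 - <<'E'
from h import *
np.set_printoptions(precision=1,suppress=True)
P={n:read_camera(n) for n in("top","side")}
for n,p in P.items():
    cv2.imwrite(f"pics/{n}0.png",p["img"]);print(n,[k for k in p],p["fovy"],p["cx"],p["cy"],np.array(p["T"])[:3].tolist(),(p["depth"]>0).mean())
R={}
for q in["small_pan","large_pan","knob_left_grip","knob_right_grip","rest","hob","oil_bottle","mug","bowl"]:
    for n,p in P.items():
        r=place_of(p,q);R[q,n]=r
        print(q,n,[(np.round(x["uv"]),round(x["p"],2)) for x in r[:3]])
    if R[q,"top"] and R[q,"side"]: print("   tri",*tri(P["top"],R[q,"top"][0]["uv"],P["side"],R[q,"side"][0]["uv"]))
E
```

```text
pics
top ['img', 'depth', 'fovy', 'cx', 'cy', 'T', 'shot'] 49.815544802200954 331.6040673546405 238.50503187029312 [[0.021562329537336163, 0.9887966213415601, -0.14770344467357074, 231.56296958419796], [-0.9997671146284061, 0.021456422193414013, -0.002310509521547307, -17.646682186657156], [0.0008845634598542302, 0.14771886666967501, 0.989028995518995, 1596.3405967540511]] 0.9960611979166667
side ['img', 'depth', 'fovy', 'cx', 'cy', 'T', 'shot'] 49.01681296596868 325.6088356012017 242.80731688505847 [[0.7824210539239461, 0.3753133760600327, -0.4969478484981719, -322.50829487895334], [-0.6226963316002437, 0.4819573889420605, -0.6164141090660976, -958.1529576360632], [0.00815922717791928, 0.7917429791255316, 0.6107998706755651, 999.4380465324978]] 0.986279296875
small_pan top [(array([380., 202.]), 0.97), (array([439., 321.]), 0.64)]
small_pan side [(array([397., 259.]), 0.96), (array([341., 363.]), 0.78)]
   tri [ 585.3 -161.7   23. ] 4.024662640166721
large_pan top [(array([257., 206.]), 0.71)]
large_pan side [(array([306., 206.]), 0.6)]
   tri [556.2 224.4  19.2] 19.844987116624086

[... 278 characters left out ...]
96106291206273
rest top [(array([317., 204.]), 0.55)]
rest side [(array([346., 230.]), 0.56)]
   tri [570.4  38.1  20.1] 10.587732297391677
hob top [(array([318., 219.]), 0.87)]
hob side [(array([312., 209.]), 0.24)]
   tri [476.1  44.2 143.1] 66.9079065685591
oil_bottle top [(array([193., 177.]), 0.6), (array([375., 202.]), 0.49)]
oil_bottle side [(array([293., 173.]), 0.61)]
   tri [648.  429.3  18.8] 14.65385532080635
mug top [(array([180., 225.]), 0.9)]
mug side [(array([257., 186.]), 0.63), (array([394., 262.]), 0.3)]
   tri [503.  461.8   1.2] 1.165674645605118
bowl top [(array([493., 214.]), 0.59)]
bowl side [(array([491., 341.]), 0.89)]
   tri [ 561.8 -520.9    2.2] 6.206580143876593
```

View pics/top0.png

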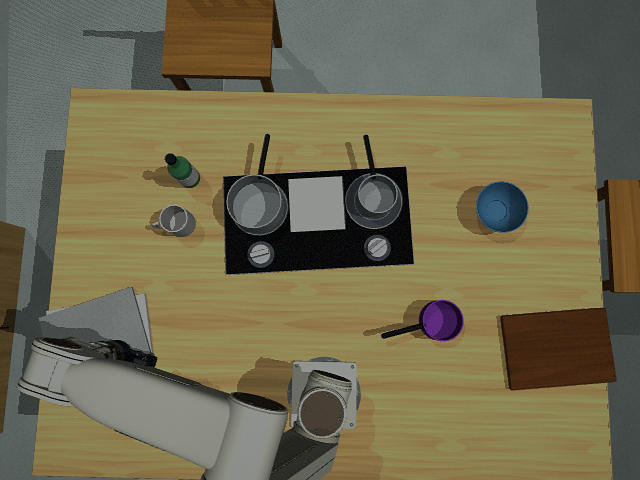

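View pics/side0.png

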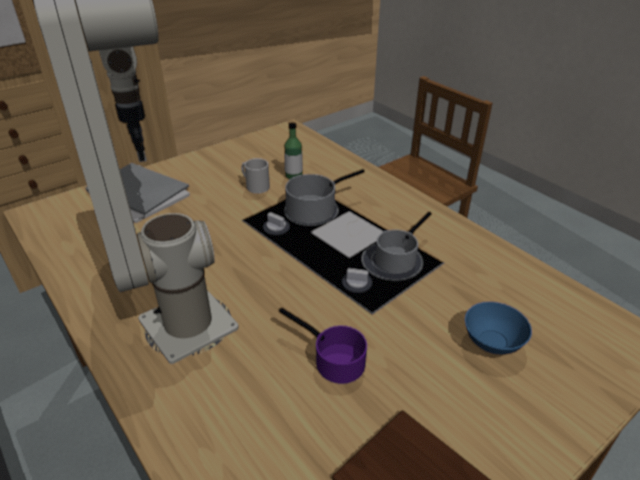

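The small pan stands on the right zone (top view about 380,200) and the large pan on the left (257,203). The knob to turn is the right one (377,247), the purple look-alike at (441,320) is off the hob, and the rest is at (317,204). Next I measure the geometry.

```bash
cat > m.py <<'E'
from h import *
from scipy.optimize import least_squares
np.set_printoptions(precision=1,suppress=True)
def circ(P):
    f=lambda q:np.hypot(P[:,0]-q[0],P[:,1]-q[1])-q[2]
    return least_squares(f,[*P[:,:2].mean(0),60],loss="soft_l1").x
def run():
    P={n:read_camera(n) for n in("top","side")}
    for n,p in P.items():
        print("==",n); g=p["img"].astype(int)
        r=trace(p,"hob")
        if r:
            m=r[0]["mask"]; 
            W=pts(p,m); print("hob mask",m.sum(),r[0]["p"],"z med",np.median(W[:,2]))
        # stone: bright grey
        c=proj(p,[570,38,6]); v,u=np.mgrid[:480,:640]
        m=(g.min(2)>120)&(np.ptp(g,axis=2)<40)&(np.hypot(u-c[0],v-c[1])<60)
        k,l,st,ce=cv2.connectedComponentsWithStats(m.astype(np.uint8)); i=1+np.argmax(st[1:,4])
        vv,uu=np.nonzero(l==i); X=np.array([atz(p,(a,b),6)[:2] for a,b in zip(uu,vv)],np.float32)
        (cx,cy),wh,a=cv2.minAreaRect(X); Z=pts(p,l==i)
        print("rest",cx,cy,wh,a,"z",np.median(Z[:,2]))
        for q in("small_pan","large_pan"):
            for r in trace(p,q)[:2]:
                W=pts(p,r["mask"]); zt=np.percentile(W[:,2],97)
                top=W[(W[:,2]>zt-8)]; o=np.median(W[:,:2],0)
                print(q,r["p"],r["uv"],"n",len(W),"zpct",np.percentile(W[:,2],[2,50,90,97]))
                R=59 if q[0]=="s" else 80
                body=W[np.hypot(*(W[:,:2]-o).T)<R*1.6]
                ring=body[body[:,2]>(60 if q[0]=="s" else 78)]
                if len(ring)>10: print("  circ",circ(ring),len(ring))
        for q in("knob_left_grip","knob_right_grip"):
            for r in trace(p,q)[:1]:
                W=pts(p,r["mask"]); B=W[W[:,2]>35]
                if len(B)>8:
                    (cx,cy),wh,a=cv2.minAreaRect(B[:,:2].astype(np.float32))
                    w,V=np.linalg.eigh(np.cov(B[:,:2].T)); d=V[:,1]
                    print(q,r["p"],"n",len(B),"c",cx,cy,wh,"mean",B.mean(0),"bar angle",round(np.arctan2(d[1],d[0])%np.pi,3),"ztop",np.percentile(W[:,2],95))
    return P
if __name__=="__main__": run()
E
python3 m.py
python3 - <<'E'
import cv2,numpy as np
a=cv2.imread("pics/top0.png")[225:275,350:405];b=cv2.imread("pics/top0.png")[165:235,335:415]
cv2.imwrite("pics/c0.png",np.hstack([cv2.resize(a,(400,364)),cv2.resize(b,(400,364))]))
E
```

```text
== top
rest 579.2853393554688 37.02376174926758 (169.02841186523438, 168.53553771972656) 4.467696189880371 z 7.788018803598902
small_pan 0.95 [372.1, 195.3] n 1565 zpct [ 6.2 18.2 79.2 84.7]
  circ [ 599.6 -147.9   58.5] 331
small_pan 0.73 [436.7, 322.4] n 1695 zpct [-0.  11.1 73.4 78.7]
  circ [ 225.7 -340.8   58.3] 284
large_pan 0.63 [255.3, 200.1] n 2827 zpct [  5.9  16.4  96.4 102.2]
  circ [564.4 218.7  80.2] 492
knob_left_grip 0.54 n 98 c 414.8798828125 204.62156677246094 (14.948799133300781, 56.99251937866211) mean [414.4 204.1  49.2] bar angle 1.859 ztop 53.53360504914781
knob_right_grip 0.69 n 90 c 442.736083984375 -153.19410705566406 (14.298553466796875, 56.22348403930664) mean [ 442.5 -153.3   50.1] bar angle 2.289 ztop 53.921302058599565
== side
hob mask 9338 0.95 z med 7.310524734935825
rest 576.1979370117188 40.17778778076172 (166.8163299560547, 166.283447265625) 4.586082458496094 z 7.5619185895437795
small_pan 0.65 [399.4, 249.2] n 1765 zpct [ 7.1 47.3 75.9 80.9]
  circ [ 596.  -147.4   58. ] 536
small_pan 0.61 [339.4, 353.7] n 2870 zpct [ 2.8 36.7 71.  75.9]
  circ [ 222.1 -341.2   58.3] 599
large_pan 0.8 [312.3, 194.6] n 2293 zpct [ 9.3 60.4 94.5 99. ]
  circ [560.4 220.9  80. ] 628
knob_left_grip 0.53 n 96 c 412.00262451171875 203.9746551513672 (20.60771942138672, 52.232872009277344) mean [409.7 201.4  45.7] bar angle 1.904 ztop 51.779386534996306
knob_right_grip 0.87 n 125 c 436.290771484375 -154.90066528320312 (14.902274131774902, 53.42998504638672) mean [ 436.8 -155.7   45.1] bar angle 2.306 ztop 51.15094246442488
```

View pics/c0.png

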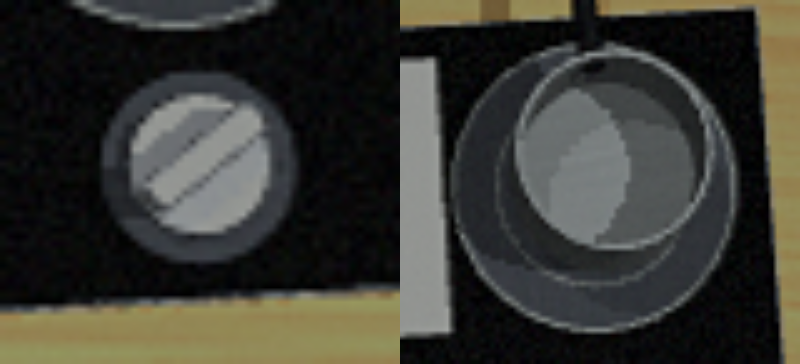

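Both views agree: hob yaw is about 0.078 rad, and the knob stands at about 0.92 rad. I'll grip the small pan's trailing (-y) wall and slide it.

```bash
cat >> h.py <<'E'
YAW=0.078
def Rt(phi): # tool down, y axis at world angle phi
    y=np.array([np.cos(phi),np.sin(phi),0]);z=np.array([0,0,-1.]);return np.c_[np.cross(y,z),y,z]
def best(pos,phi,lo=-2.9,hi=2.9):
    c=[]
    for k in(0,np.pi):
        q=robot.solve_ik(list(pos),Rt(phi+k)); 
        if q is not None: c.append((abs(q[5]),phi+k,np.array(q)))
    return min(c,key=lambda t:t[0])
E
python3 - <<'E'
from h import *
np.set_printoptions(precision=2,suppress=True)
g=np.array([602.3,-205.5]); 
_,phi,q=best([*g,220],YAW+np.pi/2); print(phi,q)
p0=get_eef_pos(); robot.move_l([p0[0],p0[1],270],vel=200)
robot.move_ptp([*g,220],Rt(phi)); print(get_clock(),get_eef_pos())
print("hit",robot.move_l([*g,35],vel=120,max_force=8),get_eef_pos(),get_wrist_force())
P=read_camera("side");cv2.imwrite("pics/s1.png",cv2.resize(P["img"][140:340,280:520],(720,600)))
print(get_clock(),get_gripper_width())
E
```

```text
1.6487963267948966 [-0.33  0.52  0.4   1.44  0.   -0.41]
4.8833 [ 602.6  -204.48  220.17]
hit False [ 602.99 -205.75   35.94] [0.44 0.22 0.09]
6.625 85.17591819065284
```

View pics/s1.png

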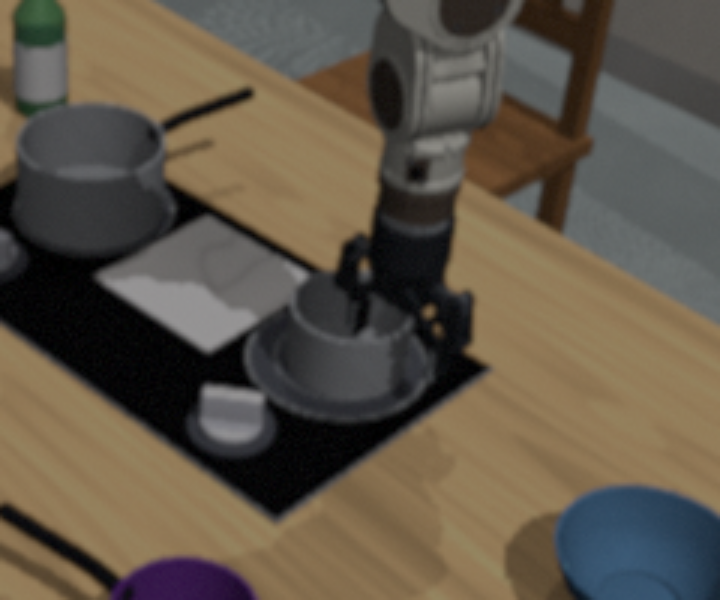

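The crop shows the fingers straddling the pan's right wall, one inside (crop 360,310) and one outside (450,320), with the knob and large pan clear. Next: grip and slide.

```bash
python3 - <<'E'
from h import *
np.set_printoptions(precision=2,suppress=True)
close(40); a=get_eef_pos(); print("w",get_gripper_width(),get_finger_force(),a,get_wrist_force())
t=np.array([a[0]-20.1,a[1]+186.2,a[2]])
print("hit",robot.move_l(t,vel=50,max_force=30),get_eef_pos(),get_wrist_force(),get_clock())
ungrasp(); robot.wait(.2); b=get_eef_pos(); print(get_wrist_force(),b)
robot.move_l([b[0],b[1],170],vel=120); print(get_clock())
_,phi,q=best([440,-154,170],2.295+np.pi/2); print(phi,q)
robot.move_ptp([440,-154,170],Rt(phi)); print(get_clock(),get_wrist_force())
import m
P=m.run()
cv2.imwrite("pics/t2.png",cv2.resize(P["top"]["img"][150:290,210:430],(792,504)))
E
```

```text
w 4.904472835513142 37.63284819200635 [ 601.98 -205.68   35.04] [-1.91 -0.54  1.85]
hit False [581.83 -19.52  35.01] [ 0.71 -3.28  0.07] 11.2333
[-0.69  0.06  0.46] [581.87 -19.49  35.04]
13.4583
7.00738898038469 [-0.34  0.21 -0.2   1.16  0.    0.51]
14.2583 [ 0.12 -1.11 -0.31]
== top
hob mask 11038 0.64 z med 7.688719366137889
rest 579.3706665039062 36.94220733642578 (168.96383666992188, 168.51123046875) 4.35101318359375 z 8.421612672757192
small_pan 0.68 [440.3, 321.6] n 1581 zpct [-0.3 10.5 70.9 75.4]
  circ [ 225.7 -341.1   58.2] 270
small_pan 0.66 [316.7, 198.2] n 1545 zpct [ 5.5 17.2 79.  83.7]
  circ [581.   37.5  58.5] 341
large_pan 0.85 [257.9, 198.3] n 2707 zpct [  6.5  16.4  95.5 101.8]
  circ [564.  218.8  79.9] 428
knob_left_grip 0.68 n 97 c 415.3848876953125 204.59994506835938 (14.23128890991211, 56.039527893066406) mean [414.3 204.2  49.2] bar angle 1.87 ztop 53.43689832542109
== side
hob mask 9169 0.72 z med 7.317917664891297
rest 577.20458984375 39.022769927978516 (167.41188049316406, 167.59317016601562) 4.116062164306641 z 7.419394103666605
small_pan 0.79 [347.7, 222.6] n 1016 zpct [ 8.2 49.  77.5 84.7]
  circ [576.5  38.6  57.8] 268
small_pan 0.57 [339.4, 354.5] n 2832 zpct [ 3.6 37.5 71.  75.8]
  circ [ 222.2 -341.2   58.3] 623
large_pan 0.56 [310.0, 194.8] n 2164 zpct [ 9.2 58.3 92.3 97.6]
  circ [560.3 221.   80.1] 611
large_pan 0.45 [276.2, 222.5] n 259 zpct [11.8 28.2 50.8 52.8]
knob_left_grip 0.61 n 94 c 410.416015625 202.81224060058594 (20.73161506652832, 56.582149505615234) mean [409.2 199.8  45.6] bar angle 1.893 ztop 52.419413025483394
knob_right_grip 0.86 n 141 c 439.73394775390625 -153.0376434326172 (18.511579513549805, 56.26249313354492) mean [ 436.9 -154.4   45.9] bar angle 2.261 ztop 52.096644336707115
```

View pics/t2.png

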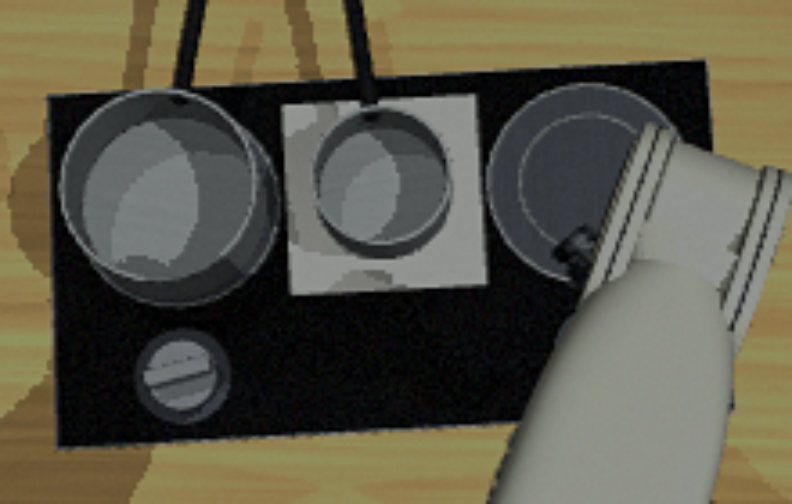

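The pan now stands centred on the rest, within about 3 mm in both views (crop 380,185). The large pan hasn't moved. Now the knob.

```bash
python3 - <<'E'
from h import *
np.set_printoptions(precision=2,suppress=True)
phi=7.00738898; c=[440,-154]
print("hit",robot.move_l([*c,26],vel=100,max_force=8),get_eef_pos(),get_wrist_force())
close(50); print("w",get_gripper_width(),get_eef_pos(),get_wrist_force(),get_ft_torque())
z=get_eef_pos()[2]
end=YAW+2.5*np.pi   # tool y perpendicular to the bar when off
print(phi,end)
for a in np.r_[np.linspace(phi,end+.04,9)[1:]]:
    robot.move_l([*c,26],Rt(a),vel=60)
    print(round(a-end,3),get_wrist_force(),get_ft_torque())
    if abs(get_ft_torque()[2])>2: break
ungrasp(); b=get_eef_pos(); robot.move_l([b[0],b[1],180],vel=120); print(get_clock(),get_wrist_force())
robot.move_ptp([330,-330,300],Rt(phi)); print(get_clock())
import m
P=m.run()
cv2.imwrite("pics/t3.png",cv2.resize(P["top"]["img"][150:290,210:430],(792,504)))
E
```

```text
hit False [ 440.56 -154.2    26.57] [0.44 0.42 0.04]
w 12.873392597619356 [ 441.61 -152.5    26.41] [3.37 5.12 0.75] [ 0.95 -0.52 -0.06]
7.00738898 7.931981633974483
-0.804 [2.31 5.21 1.32] [ 0.82 -0.42  0.06]
-0.683 [2.44 5.81 1.77] [ 0.97 -0.46  0.01]
-0.563 [2.34 4.75 2.08] [ 0.88 -0.48  0.03]
-0.442 [2.71 4.54 2.51] [ 0.86 -0.55  0.03]
-0.322 [2.96 4.5  1.93] [ 0.84 -0.54  0.03]
-0.201 [3.23 3.84 2.89] [ 0.78 -0.69  0.02]
-0.081 [3.43 3.67 2.48] [ 0.71 -0.69  0.05]
0.04 [4.08 3.69 1.92] [ 0.75 -0.79 -1.02]
21.3667 [-0.59 -0.38  0.01]
22.3167
== top
hob mask 14610 0.89 z med 7.667769958949748
rest 579.3668212890625 37.026634216308594 (169.236572265625, 168.4906768798828) 4.445287704467773 z 7.8101287366704355
small_pan 0.91 [316.7, 198.5] n 1550 zpct [ 6.6 17.6 79.5 85.3]
  circ [581.   37.8  58.5] 333
small_pan 0.4 [387.0, 335.4] n 77 zpct [70.3 78.3 82.1 85.3]
  circ [ 288.8 -143.9  113.5] 77
large_pan 0.92 [254.3, 198.5] n 2862 zpct [  5.5  16.5  96.5 102.3]
  circ [564.4 218.8  80.3] 496
knob_left_grip 0.7 n 98 c 414.74481201171875 204.57691955566406 (14.854656219482422, 56.47
[... 248 characters left out ...]
5
== side
hob mask 9081 0.69 z med 7.292773668772497
rest 567.3232421875 39.267860412597656 (149.729248046875, 167.97943115234375) 4.87184476852417 z 7.6450520501155665
small_pan 0.92 [340.4, 351.0] n 2859 zpct [ 3.6 37.8 71.4 75.6]
  circ [ 222.  -341.2   58.5] 621
small_pan 0.74 [353.1, 220.1] n 1458 zpct [ 4.6 45.5 74.3 77.6]
  circ [576.5  38.6  58.1] 456
knob_left_grip 0.58 n 103 c 412.284423828125 203.718994140625 (21.79116439819336, 56.69383239746094) mean [408.6 202.1  45.7] bar angle 1.891 ztop 51.929957983947155
knob_right_grip 0.83 n 121 c 438.988037109375 -153.38885498046875 (57.454673767089844, 16.34815216064453) mean [ 436.9 -155.4   45.9] bar angle 0.032 ztop 51.71385658692883
```

View pics/t3.png

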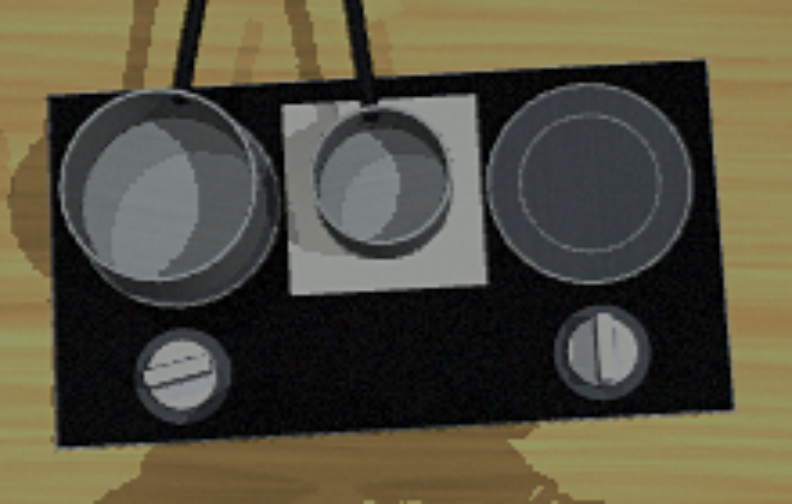

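The right knob's bar (crop 603,350) now lies front to back, and the torque rose at its stop. The small pan is centred on the rest, and the large pan and left knob are unchanged, so I'm handing in.

```bash
python3 -c "
from plant import *
print(robot.finish_job())"
```

```text
the job is handed in; nothing more can be done
None
```

The job is handed in: the small pan was slid onto the stone rest (within about 3 mm of centre) and the right knob was turned to its off stop. The last pictures show the large pan and its left knob unchanged; the hand-in gave no verdict.

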